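# Front up the cheese display

## Task

Front up the cheese: push the rectangular block and the round wheel along the deck with the fingers, one into each of the two empty lanes of the display rack, until each rests against the rack's front rail, the block with a long side flush along the rail. Only push them, never pick them up or tip them over, and leave the tub, the carton and the jar where they are.

Things in the scene. Friction and masses are not known exactly. Their poses are not given: they have to be found in the camera images.
- rack: Black rack fixed to the deck, yaw within 11 degrees of 0. Origin: deck level, middle of the inner face (towards the robot) of its front rail; x into the rail, away from the robot; y left along the rail. Rail 430 mm long, 10 thick, 32 high. Four fins (6 mm thick, 18 high, 85 long) run back along -x at y = -210, -70, 70, 210 mm: three lanes 134 mm wide, open towards the robot; the tub is in the middle one.
- lane_left (a point): Point at deck level on the rail's inner face, in the middle of the left empty lane (rack y = +140 mm); axes as the rack's.
- lane_right (a point): Point at deck level on the rail's inner face, in the middle of the right empty lane (rack y = -140 mm); axes as the rack's.
- block: Loose rectangular block of firm packed cheese, pale yellow, blank paper label on top: 65 mm along its x, 90 mm (long side) along its y, 45 mm high, 0.2 to 0.4 kg. Origin at the centre of its underside. It lies on the open deck behind one of the outer lanes, a little off the lane's middle, its x within about 20 degrees of the rack's x.
- wheel: Loose round wheel of firm packed cheese lying flat, pale yellow with a blank round label on top: 90 mm diameter, 45 mm high, 0.2 to 0.4 kg. Origin at the centre of its underside, z up (its yaw means nothing). It lies on the open deck behind the other empty lane.
- tub: Bystander: white round lidded tub, 86 mm across, 55 mm high, standing in the rack's middle lane near the rail. Origin at the centre of its underside.
- carton: Bystander: red carton lying flat, 60 mm along its x, 110 mm along its y, 36 mm high, on the deck to the left of the rack. Origin at the centre of its underside.
- jar: Bystander: round jar with a brass lid, 60 mm diameter, 80 mm high, on the deck to the right of the rack. Origin at the centre of its underside.

How it is judged:
At the end, for the whole second after the job is handed in: Block and wheel lie flat and at rest on the deck, one in each outer lane, within 30 mm of the lane's middle and within 7 mm of touching the rail's inner face; the block's long side is within 5 degrees of the rail; tub, carton and jar are within 15 mm of where they stood (((x of block in the frame of lane_left between -0.0395 and -0.0265 m and y of block in the frame of lane_left between -0.03 and 0.03 m and x of wheel in the frame of lane_right between -0.052 and -0.039 m and y of wheel in the frame of lane_right between -0.03 and 0.03 m) or (x of block in the frame of lane_right between -0.0395 and -0.0265 m and y of block in the frame of lane_right between -0.03 and 0.03 m and x of wheel in the frame of lane_left between -0.052 and -0.039 m and y of wheel in the frame of lane_left between -0.03 and 0.03 m)) and angle between the x axis of block and the x axis of rack, either way round below 0.09 rad and linear speed of each of block, wheel below 0.01 m/s and angular speed of each of block, wheel below 0.1 rad/s and height (world z) of each of block, wheel below 0.004 m and angle between each of block, wheel's own z axis and vertical below 0.08 rad and distance of each of tub, carton, jar from where it was at the start of the episode below 0.015 m).
It fails at once if the block or the wheel is lifted off the deck (more than 12 mm) or tipped (more than 20 degrees) (height (world z) of any of block, wheel above 0.012 m or angle between any of block, wheel's own z axis and vertical above 0.35 rad).
It fails at once if the tub, the carton or the jar is moved by more than 15 mm (distance of any of tub, carton, jar from where it was at the start of the episode above 0.015 m).
It also fails if it takes over 46 s, if anything falls off the work surface, if the arm or the gripper's body presses on something with over 40 N, if the wrist force passes 120 N, or if a joint passes its speed limit or range.

## Robot

A 6-joint arm with a two-finger parallel gripper is mounted at the origin on the work surface. World frame = base frame: x ahead of the robot, y to its left, z up, the work surface at z = 0. Lengths are in m, angles in rad, forces in N, time in s.
With the tool pointing down it reaches from about 0.35 to 0.775 m from the base axis. Payload 7.3 kg.
Tool frame: the origin (TCP) lies between the finger pads; the fingertips stand 17 mm ahead of it and the grasp point (between the pads) lies 2 mm behind it; z points along the fingers, y is the direction in which the jaws open and shut (so a half turn about z gives the same grasp; the last joint's range is limited). The gripper opens to 92 mm and grips with 3 to 60 N. Pads are 19 mm wide; open, the fingers measure 130 mm over their backs; the gripper's body (75 mm by 190 mm) begins 47 mm behind the grasp point.
Start: joints at [-1.322, 0.342, 1.524, -0, 1.275, -0.146], TCP at [0.202, -0.485, 0.244] pointing down, gripper open.
Joint ranges: [-2.53, 2.53], [-0.77, 2.02], [0.04, 2.7], [-1, 4.14], [0.28, 2.66], [-3.11, 3.11]. Speed limits (rad/s): [2.57, 2.57, 3.14, 3.14, 3.14, 3.14].

## Interface

Orientations are given as [roll, pitch, yaw] about the fixed x, y, z axes, in that order (R = Rz(yaw) Ry(pitch) Rx(roll)).
In Python, from cell import sensors, vision, hand_in gives the robot as it stands.
- The arm moves only by the tool step_arm, never from a script. Its argument "series" is a list of rows, each a list of 5 numbers: the opening, from 0 (shut) to 1 (fully open), then the shift along the world's x, y, z each as a share of 25 mm, from -1 to 1, then the turn about the world's z as a share of 0.08 rad, from -1 to 1. A call has 1 to 12 rows; each row shifts and turns the commanded pose from where the row before left it; what a row does not reach is not made up. A row lasts 1/10 s, in which the tool goes at most 50 mm and 8.59 degrees, less where a joint would pass 70% of its speed; a pose out of reach is approached as far as the arm can. A call with a number of a shift or a turn outside -1 to 1 is refused whole. A call with a gripper value outside its range is refused whole. The fingers move at their own pace and stop on an object; "squeeze" is the grip in N (left out, the last holds). Time passes only in rows, so rows that do not move let the fingers close. It gives the time, the measured TCP pose, the force and the opening at its end, in the units of the state.
- sensors.observe(): the state, without advancing time (a new reading comes with each control period).
- vision.read_camera(name): name is "side" or "top" or "wrist"; returns a dict with "pixels" (420x560x3 uint8, blue, green, red), "range_z" (420x560 float32, m along the optical axis (not along the pixel's ray), 0 where there is no reading), "camera_matrix" (3x3 intrinsics, pixels), "pose" (4x4, takes a point from camera to world coordinates). Camera axes: x right, y down, z forward; pixel columns grow to the right and rows downward; lengths in m; the calibration is good to about 2 mm. The wrist camera is an equidistant fisheye: a pixel r from the principal point sees the ray r / f radians off the axis. A picture is of the moment at which its call begins.
- hand_in(): hands the job in, once; it reports no verdict.
The state is a dict: "time": time; "qpos": joint angles; "qvel": joint speeds; "joint_efforts": joint torques, N m; "tool_pos": TCP position; "tool_rot": TCP orientation; "contact_force": force on the tool from outside, world axes, zero at the start; "torque": the same for the moment, N m; "opening": finger opening in m.
Only numpy, scipy, OpenCV 4.12 (cv2) and the standard library are available. Lean on these libraries where they do the work, as an engineer would, in place of code of your own. Each camera call takes 0.05 s, during which the arm holds its last target.

## Working session

There is one attempt and no reset: what is moved stays moved. The work goes in short steps, Python scripts to look and compute and a tool call to move; the robot and the scene stay as the last step left them, time stands still between calls to the robot, and variables do not carry over. Pictures are saved under pics/ and viewed, and the job is handed in when it is done.

Besides the shell and the picture viewer there is one more tool, called as name(argument=value, ...) on one line, values as JSON. step_arm: Moves the arm, as the interface text tells. Its arguments: {"type":"object","properties":{"series":{"type":"array","items":{"type":"array","items":{"type":"number","minimum":-1,"maximum":1}}},"squeeze":{"type":"number"}},"required":["series"]}

```bash
mkdir -p pics; ls; python3 - <<'E'
from cell import sensors, vision
import cv2, numpy as np
s=sensors.observe(); print(s['time'],s['tool_pos'],s['tool_rot'],s['opening'])
for n in ('top','side'):
    d=vision.read_camera(n); cv2.imwrite(f'pics/{n}0.png',d['pixels']); np.savez(f'{n}0.npz',**d)
    print(n,d['camera_matrix'].round(1).tolist(),d['pose'].round(3).tolist())
E
```

```text
pics
0.0 [ 0.20184186 -0.48423815  0.24306058] [-3.14008026e+00 -2.05204100e-04  3.94771932e-01] 0.09173963925622361
top [[506.2, 0.0, 280.8], [0.0, 506.2, 209.0], [0.0, 0.0, 1.0]] [[-0.024, -0.997, 0.071, 0.487], [-1.0, 0.024, -0.009, 0.006], [0.007, -0.072, -0.997, 1.221], [0.0, 0.0, 0.0, 1.0]]
side [[543.4, 0.0, 271.4], [0.0, 543.4, 223.8], [0.0, 0.0, 1.0]] [[-0.855, -0.318, 0.409, 0.069], [-0.518, 0.541, -0.662, 0.886], [-0.011, -0.778, -0.628, 0.853], [0.0, 0.0, 0.0, 1.0]]
```

View pics/top0.png

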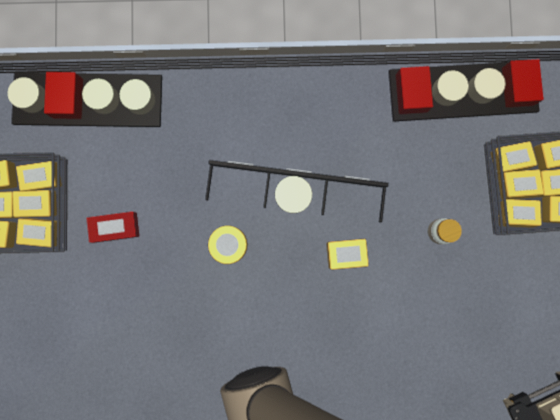

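View pics/side0.png

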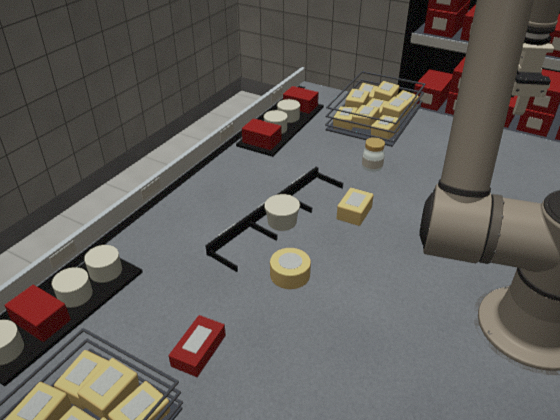

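The top view shows the wheel at about (227,245), in front of the left lane. The block is at (348,254), in front of the right lane, and the rail runs from (211,162) to (387,185). The tub is at (293,194), the carton at (112,227) and the jar at (446,231).

```bash
cat > h.py <<'E'
import numpy as np, cv2
def ray(d,uv,z):
    K=d['camera_matrix'];P=d['pose']
    uv=np.atleast_2d(np.asarray(uv,float))
    r=np.c_[(uv[:,0]-K[0,2])/K[0,0],(uv[:,1]-K[1,2])/K[1,1],np.ones(len(uv))]@P[:3,:3].T
    o=P[:3,3]; return o+r*((z-o[2])/r[:,2])[:,None]
def cloud(d):
    h,w=d['range_z'].shape; K=d['camera_matrix'];P=d['pose']
    u,v=np.meshgrid(np.arange(w),np.arange(h)); r=d['range_z'].astype(float)
    c=np.stack([(u-K[0,2])/K[0,0]*r,(v-K[1,2])/K[1,1]*r,r],-1)
    return c@P[:3,:3].T+P[:3,3]
def rackframe(d,box):
    # dark rail top pixels by colour+height
    C=cloud(d); g=d['pixels'].max(2)
    return C,g
def meas(d,x0,x1,y0,y1,hmin=.025):
    C=cloud(d); hsv=cv2.cvtColor(d['pixels'],cv2.COLOR_BGR2HSV)
    m=(hsv[...,0]>18)&(hsv[...,0]<40)&(hsv[...,1]>110)&(hsv[...,2]>90)
    m&=(C[...,0]>x0)&(C[...,0]<x1)&(C[...,1]>y0)&(C[...,1]<y1)&(C[...,2]>hmin)
    cs,_=cv2.findContours(m.astype(np.uint8),cv2.RETR_EXTERNAL,cv2.CHAIN_APPROX_NONE)
    out=[]
    for c in sorted(cs,key=cv2.contourArea)[::-1][:2]:
        p=ray(d,c[:,0],.045)
        out.append((cv2.minAreaRect((p[:,:2]*1000).astype(np.float32)),c[:,0].mean(0),np.median(C[...,2][m])))
    return out
E
python3 - <<'E'
import numpy as np,cv2
from h import *
for n in ('top','side'):
    d=dict(np.load(f'{n}0.npz')); C=cloud(d)
    print(n,'deck z',np.median(C[300:330,200:300,2]) if n=='top' else np.median(C[280:330,330:400,2]))
    for o in meas(d,.3,.7,-.3,.3): print(o)
    g=d['pixels'].max(2)
    m=(g<40)&(C[...,0]>.4)&(C[...,0]<.75)&(abs(C[...,1])<.33)&(C[...,2]>.005)
    nn,l,st,ce=cv2.connectedComponentsWithStats(m.astype(np.uint8))
    for i in range(1,nn):
        if st[i,4]>60:
            q=C[l==i]; print(st[i],q.min(0).round(3),q.max(0).round(3))
    # objects: white tub, others by height
    if n=='top':
        for nm,(u,v) in dict(tub=(293,194),carton=(112,227),jar=(446,231)).items(): print(nm,C[v,u].round(3))
        # rail
        q=C[m&(C[...,2]>.022)]; qq=np.argwhere(m&(C[...,2]>.022))
        print(len(qq)); 
        vis=d['pixels'].copy(); vis[m]=(0,0,255); vis[m&(C[...,2]>.022)]=(0,255,0)
        cv2.imwrite('pics/m0.png',cv2.resize(vis[120:300,60:480],None,fx=1.9,fy=1.9,interpolation=0))
E
```

```text
top deck z 0.0008397384347860193
(((491.8026123046875, 122.3749008178711), (86.98574829101562, 86.32698059082031), 43.7854118347168), array([227.06603774, 244.45283019]), np.float64(0.04532783180891309))
(((463.88970947265625, -155.4871826171875), (63.21147918701172, 90.27517700195312), 3.4550697803497314), array([347.24 , 253.688]), np.float64(0.04532783180891309))
tub [ 0.605 -0.033  0.053]
carton [0.539 0.389 0.04 ]
jar [ 0.51  -0.376  0.077]
41
side deck z 0.00038457961482812886
(((478.1139831542969, 159.14772033691406), (85.0277099609375, 53.378021240234375), 24.168617248535156), array([288.92523364, 274.1682243 ]), np.float64(0.034356512493985525))
(((459.5054626464844, -136.17005920410156), (66.73456573486328, 101.10721588134766), 5.386873245239258), array([356.33333333, 209.58823529]), np.float64(0.034356512493985525))
[281 168  62  27 395] [ 0.539 -0.258  0.005] [ 0.65  -0.101  0.036]
[206 205  71  66 885] [ 0.58  -0.037  0.005] [0.696 0.177 0.036]
```

View pics/m0.png

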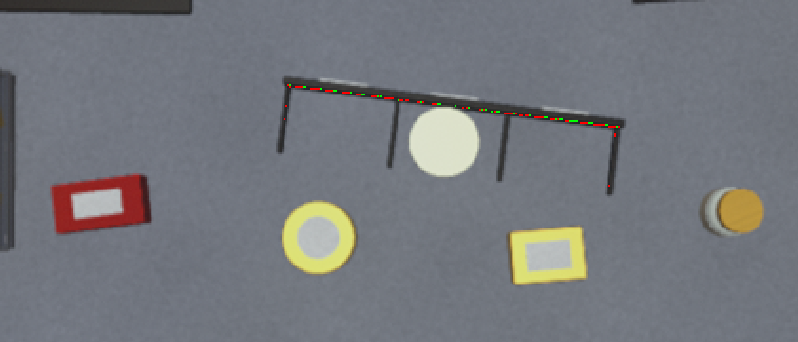

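The mask picture shows the rail's dark inner face, just above the fins. I'll fit the rail edge by sub-pixel column profiles, then the fins.

```bash
python3 - <<'E'
import numpy as np,cv2
from h import *
d=dict(np.load('top0.npz')); g=cv2.cvtColor(d['pixels'],cv2.COLOR_BGR2GRAY).astype(float)
for u in (240,320,350): print(u,g[155:190,u].astype(int).tolist())
# lower edge of rail in each column clear of fins/tub
pts=[];
for u in list(range(217,262))+list(range(330,378)):
    vr=162+(u-211)*(185-162)/176
    vs=np.arange(int(vr)-2,int(vr)+12); col=g[vs,u]; deck=g[int(vr)+12:int(vr)+16,u].mean()
    i=np.argmin(col); thr=(col[i]+deck)/2
    for k in range(i,len(vs)-1):
        if col[k]<thr<=col[k+1]:
            pts.append((u,vs[k]+(thr-col[k])/(col[k+1]-col[k]))); break
P=ray(d,pts,0.0)[:,:2]
A=np.c_[P[:,1],np.ones(len(P))]; 
k,res,*_=np.linalg.lstsq(A,P[:,0],rcond=None); r=P[:,0]-A@k
good=abs(r)<.003;k=np.linalg.lstsq(A[good],P[good,0],rcond=None)[0]
yaw=-np.arctan(k[0]) ; print('n',good.sum(),'inner face x=%.4f + %.4f y'%(k[1],k[0]),'yaw',yaw, 'rms',r[good].std())
ex=np.array([np.cos(yaw),np.sin(yaw)]); ey=np.array([-ex[1],ex[0]])
# fins: dark mask behind rail, at z~.018 -> rack y
m=g<75; C=ray(d,np.argwhere(np.ones_like(g))[:,::-1],.018)[:,:2].reshape(*g.shape,2)
O0=np.array([k[1],0]); loc=np.stack([(C-O0)@ex,(C-O0)@ey],-1)
mm=m&(loc[...,0]>-.082)&(loc[...,0]<-.02)&(abs(loc[...,1]+.035)<.24)
ys=loc[...,1][mm]; h,e=np.histogram(ys,np.arange(-.28,.24,.01)); print([(round(a,3),b) for a,b in zip(e,h) if b])
nn,l,st,_=cv2.connectedComponentsWithStats(mm.astype(np.uint8))
fin=[(loc[l==i].mean(0),st[i,4]) for i in range(1,nn) if st[i,4]>20]; print(fin)
for nm,o in zip('WB',meas(d,.3,.7,-.3,.3)): print(nm,o[0],((np.array(o[0][0])/1000-O0)@ex),((np.array(o[0][0])/1000-O0)@ey))
print('O0',O0,ex,ey)
E
```

```text
240 [120, 122, 120, 120, 120, 120, 124, 154, 140, 84, 61, 62, 47, 35, 75, 110, 121, 122, 121, 121, 120, 121, 123, 120, 120, 121, 123, 122, 121, 122, 120, 119, 122, 120, 118]
320 [119, 119, 119, 117, 117, 118, 118, 119, 118, 120, 118, 118, 116, 116, 117, 119, 119, 119, 103, 73, 56, 59, 48, 37, 64, 101, 114, 115, 116, 117, 116, 115, 114, 115, 116]
350 [120, 119, 117, 116, 117, 115, 115, 115, 117, 117, 118, 116, 114, 115, 114, 117, 118, 117, 116, 116, 119, 152, 140, 80, 54, 53, 43, 35, 75, 108, 119, 119, 118, 118, 115]
n 93 inner face x=0.6598 + 0.1518 y yaw -0.15064029859452982 rms 0.00021139896212528055
[(np.float64(-0.26), np.int64(83)), (np.float64(-0.12), np.int64(63)), (np.float64(0.01), np.int64(3)), (np.float64(0.02), np.int64(52)), (np.float64(0.15), np.int64(25)), (np.float64(0.16), np.int64(51))]
[(array([-0.05096881,  0.16118295]), np.int32(76)), (array([-0.05021938,  0.02226661]), np.int32(55)), (array([-0.04985142, -0.11669585]), np.int32(63)), (array([-0.05178946, -0.25565428]), np.int32(83))]
W ((491.8026123046875, 122.3749008178711), (86.98574829101562, 86.32698059082031), 43.7854118347168) -0.18446369093450268 0.09577686621129029
B ((463.88970947265625, -155.4871826171875), (63.21147918701172, 90.27517700195312), 3.4550697803497314) -0.17036138623071984 -0.18312740510312245
O0 [0.65980394 0.        ] [ 0.98867519 -0.15007121] [0.15007121 0.98867519]
```

The measurements fit the given sizes: the wheel reads 87 mm across and the block 63x90 mm, both about 45 mm high, and the fin spacing is 139 mm.

| Item | Position or angle |
|---|---|
| Rack origin (world) | about (0.653, -0.047) m |
| Rack yaw | -0.151 rad |
| Wheel (rack frame) | (-0.184, +0.143) m |
| Block (rack frame) | (-0.170, -0.136) m, turned +12° from the rack |

I'll do the block first, using two spread fingers as a flat pusher squared to the rack.

step_arm(series=[[0.55,0.54,0.97,-0.4,-0.49],[0.55,0.54,0.97,-0.4,-0.49],[0.55,0.54,0.97,-0.4,-0.49],[0.55,0.54,0.97,-0.4,-0.49],[0.55,0.54,0.97,-0.4,-0.49],[0.55,0.54,0.97,-0.4,-0.49],[0.55,0.54,0.97,-0.4,-0.49],[0.55,0.54,0.97,-0.4,-0.49],[0.55,0.54,0.97,-0.4,-0.49],[0.55,0.54,0.97,-0.4,-0.49],[0.55,0.54,0.97,-0.4,-0.49],[0.55,0.54,0.97,-0.4,-0.49]])

```text
time: 1.3
tool_pos: [0.3642, -0.1925, 0.1232]
tool_rot: [-3.142, 0.0, -0.077]
contact_force: [-0.5, -0.2, -1.2]
opening: 0.0504
```

step_arm(series=[[0.55,0.5,0.9,0,-0.46],[0.55,0.5,0.9,0,-0.46],[0.55,0,0,-0.9,0],[0.55,0,0,-0.9,0],[0.55,0,0,-0.9,0],[0.55,0,0,-0.9,0],[0.55,0,0,-0.25,0],[0.55,0,0,0,0]])

```text
time: 2.1
tool_pos: [0.3884, -0.1483, 0.0269]
tool_rot: [-3.141, 0.002, -0.149]
contact_force: [-0.5, 0.2, -0.1]
opening: 0.0506
```

```bash
cat > look.py <<'E'
import sys,numpy as np,cv2
from cell import sensors,vision
from h import *
O=np.array([.6527,-.0467]);yaw=-.1506;ex=np.array([np.cos(yaw),np.sin(yaw)]);ey=np.array([-ex[1],ex[0]])
t=sys.argv[1]
s=sensors.observe();p=np.array(s['tool_pos']);print('t',s['time'],'tool',p.round(4),'yaw',round(s['tool_rot'][2],4),'rack',((p[:2]-O)@ex).round(4),((p[:2]-O)@ey).round(4),'F',np.round(s['contact_force'],1))
for n in ('top','side'):
    d=vision.read_camera(n);cv2.imwrite(f'pics/{n}{t}.png',d['pixels']); np.savez(f'{n}{t}.npz',**d)
    if n=='top':
        for o in meas(d,.3,.75,-.3,.3):
            c=np.array(o[0][0])/1000-O; print('rack x %.4f y %.4f'%(c@ex,c@ey),'size',np.round(o[0][1],1),'ang',round(o[0][2],1),'h',o[2].round(3))
E
python3 look.py 1
```

```text
t 2.1 tool [ 0.3884 -0.1483  0.0269] yaw -0.1492 rack -0.2461 -0.1401 F [-0.5  0.2 -0.1]
rack x -0.1844 y 0.1430 size [87.  86.3] ang 43.8 h 0.045
rack x -0.1704 y -0.1360 size [63.3 90.5] ang 3.8 h 0.045
```

View pics/side1.png

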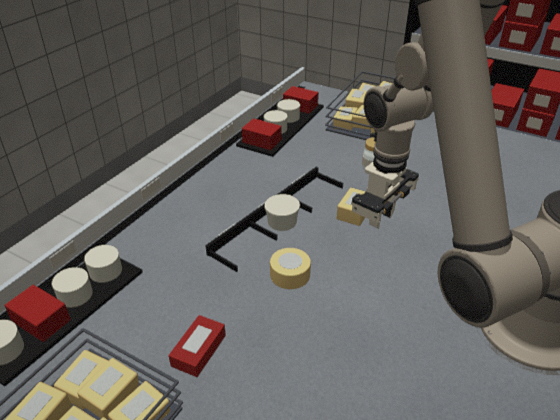

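The side view shows the gripper down behind the block at about (355,205), clear of everything. I'll push along the rack's x in 10 mm rows.

step_arm(series=[[0.55,0.4,-0.06,0,0],[0.55,0.4,-0.06,0,0],[0.55,0.4,-0.06,0,0],[0.55,0.4,-0.06,0,0],[0.55,0.4,-0.06,0,0],[0.55,0.4,-0.06,0,0],[0.55,0.4,-0.06,0,0],[0.55,0.4,-0.06,0,0],[0.55,0.4,-0.06,0,0],[0.55,0.4,-0.06,0,0],[0.55,0.3,-0.05,0,0],[0.55,0,0,0,0]])

```text
time: 3.4
tool_pos: [0.4982, -0.1654, 0.0276]
tool_rot: [3.141, -0.003, -0.149]
contact_force: [0.3, 0.4, 0.4]
opening: 0.0504
```

```bash
python3 look.py 2
```

```text
t 3.4 tool [ 0.4982 -0.1654  0.0276] yaw -0.149 rack -0.1349 -0.1405 F [0.3 0.4 0.4]
rack x -0.1844 y 0.1430 size [87.  86.3] ang 43.8 h 0.045
rack x -0.0754 y -0.1037 size [20.5 41.7] ang 51.5 h 0.045
```

View pics/top2.png

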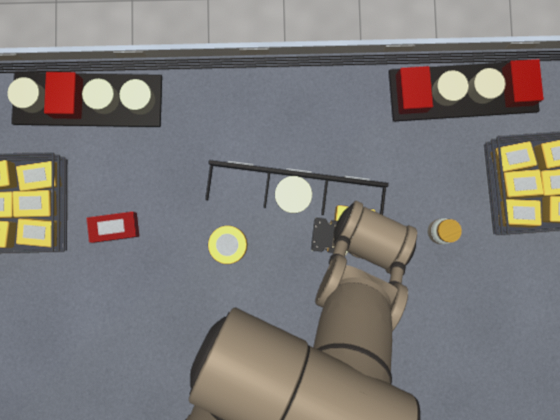

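View pics/side2.png

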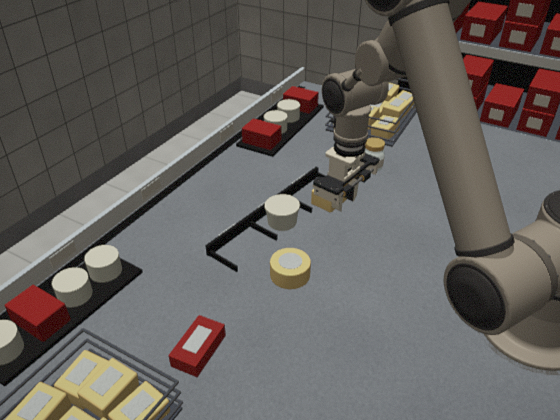

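The top view is mostly covered by the wrist, but the block's front-left part shows at about (336-375, 207-215). I'll check its front and left edges in rack coordinates.

```bash
python3 - <<'E'
import numpy as np,cv2
from h import *
O=np.array([.6527,-.0467]);yaw=-.1506;ex=np.array([np.cos(yaw),np.sin(yaw)]);ey=np.array([-ex[1],ex[0]])
d=dict(np.load('top2.npz'));C=cloud(d);hsv=cv2.cvtColor(d['pixels'],cv2.COLOR_BGR2HSV)
m=(hsv[...,0]>18)&(hsv[...,0]<40)&(hsv[...,1]>110)&(hsv[...,2]>90)&(C[...,0]>.45)&(C[...,0]<.66)&(C[...,1]>-.26)&(C[...,1]<-.08)&(C[...,2]>.035)
uv=np.argwhere(m)[:,::-1];P=ray(d,uv,.045)[:,:2]-O;L=np.c_[P@ex,P@ey]
f=[]
for u in np.unique(uv[:,0]):
    q=L[uv[:,0]==u]; j=q[:,0].argmax(); f.append(q[j]); 
f=np.array(f);print((f*1000).round(1).tolist()); print('left ymax',L[:,1].max())
E
python3 -c "
import cv2;a=cv2.imread('pics/side2.png')[130:260,250:420];cv2.imwrite('pics/s2c.png',cv2.resize(a,None,fx=4.5,fy=4.5))"
```

```text
[[-165.4, -90.4], [-89.6, -97.7], [-66.1, -97.2], [-63.5, -99.3], [-63.2, -101.6], [-60.6, -103.6], [-62.6, -106.2], [-62.3, -108.5], [-62.0, -110.8], [-61.7, -113.2], [-61.4, -115.5], [-61.1, -117.8], [-60.8, -120.1], [-62.9, -122.7], [-60.1, -181.1], [-62.1, -183.7], [-61.8, -186.0]]
left ymax -0.09037448506243065
```

View pics/s2c.png

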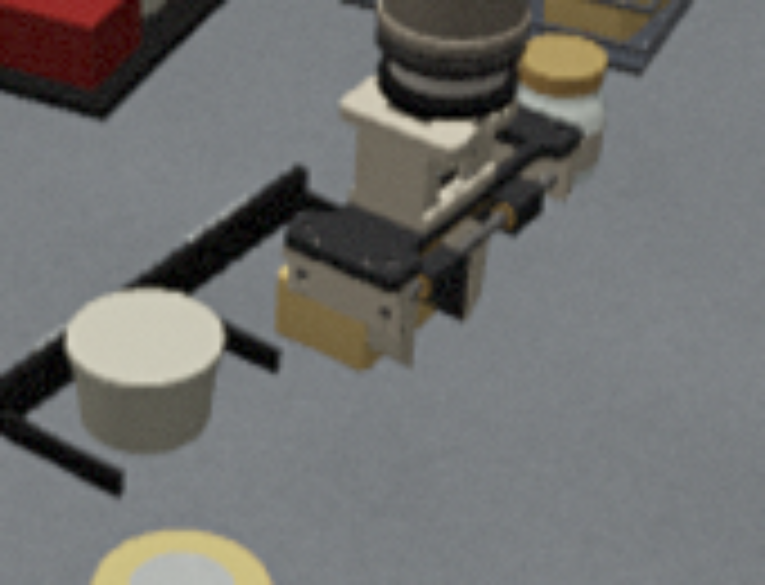

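The front edge is at rack x = -62 mm from y = -100 to -186, so the block is square to the rail within about 1° and centred near y = -0.142. I'll push 56 mm more, then go in gently.

step_arm(series=[[0.55,0.4,-0.06,0,0],[0.55,0.4,-0.06,0,0],[0.55,0.4,-0.06,0,0],[0.55,0.4,-0.06,0,0],[0.55,0.4,-0.06,0,0],[0.55,0.2,-0.03,0,0],[0.55,0,0,0,0]])

```text
time: 4.2
tool_pos: [0.5526, -0.1733, 0.0276]
tool_rot: [3.141, -0.002, -0.149]
contact_force: [-0.2, 0.4, -0.1]
opening: 0.0505
```

step_arm(series=[[0.55,0.08,-0.012,0,0],[0.55,0.08,-0.012,0,0],[0.55,0.04,-0.006,0,0],[0.55,0,0,0,0]])

```text
time: 4.6
tool_pos: [0.5564, -0.1738, 0.0275]
tool_rot: [3.142, 0.0, -0.149]
contact_force: [-2.7, 0.8, 1.2]
opening: 0.0504
```

```bash
python3 look.py 3
```

```text
t 4.6 tool [ 0.5564 -0.1738  0.0275] yaw -0.1492 rack -0.0762 -0.1401 F [-2.7  0.8  1.2]
rack x -0.1844 y 0.1430 size [87.  86.3] ang 43.8 h 0.045
rack x -0.0167 y -0.1007 size [10.  32.8] ang 66.5 h 0.045
```

step_arm(series=[[0.55,0.06,-0.009,0,0],[0.55,0.06,-0.009,0,0],[0.55,0,0,0,0]])

```text
time: 5.0
tool_pos: [0.5569, -0.1738, 0.0275]
tool_rot: [-3.141, 0.006, -0.149]
contact_force: [-12.8, 1.9, 9.4]
opening: 0.0504
```

The force along the push rose to 12.8 N with almost no motion, so the block is against the rail. I'll back off slowly, lift and look.

step_arm(series=[[0.55,-0.1,0.015,0,0],[0.55,-0.1,0.015,0,0],[0.55,-0.2,0.03,0,0],[0.55,-0.5,0.07,0,0],[0.55,-0.5,0.07,0,0],[0.55,-0.5,0.08,0,0],[0.55,-0.5,0.08,0.5,0],[0.55,-0.5,0.08,0.8,0],[0.55,-0.5,0.07,0.8,0],[0.55,-0.5,0.07,0.8,0],[0.55,-0.5,0.5,0.1,0],[0.55,-0.2,0.8,0,0]])

```text
time: 6.2
tool_pos: [0.4442, -0.1279, 0.1035]
tool_rot: [3.141, -0.003, -0.151]
contact_force: [0.1, 0.4, -0.3]
opening: 0.0507
```

```bash
python3 look.py 4
```

```text
t 6.2 tool [ 0.4442 -0.1279  0.1035] yaw -0.1509 rack -0.1939 -0.1115 F [ 0.1  0.4 -0.3]
rack x -0.1844 y 0.1430 size [87.  86.3] ang 43.8 h 0.045
rack x -0.0334 y -0.1420 size [91.  66.4] ang 81.5 h 0.045
```

View pics/top4.png

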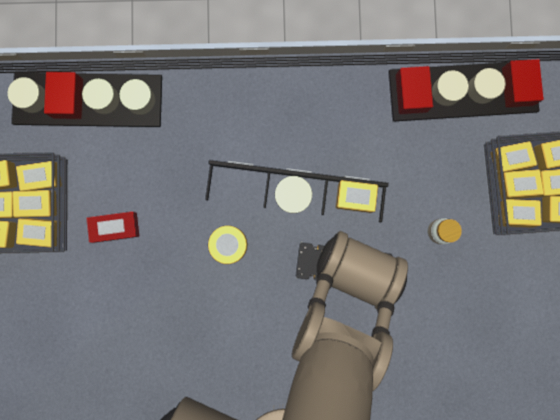

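The top view shows the block at (357,196), seated in the right lane. It measures x = -33.4 mm (target -32.5), y 2 mm off the middle and -8.5° against the rack's -8.6°. The other objects are where they were. Next is the wheel.

step_arm(series=[[0.55,-0.09,0.94,0,0],[0.55,-0.09,0.94,0,0],[0.55,-0.09,0.94,0,0],[0.55,-0.09,0.94,0,0],[0.55,-0.09,0.94,0,0],[0.55,-0.09,0.94,0,0],[0.55,-0.09,0.94,0,0],[0.55,-0.09,0.94,0,0],[0.55,-0.09,0.94,0,0],[0.55,-0.09,0.94,0,0],[0.55,-0.09,0.94,0,0],[0.55,0,0,0,0]])

```text
time: 7.5
tool_pos: [0.4202, 0.1328, 0.1025]
tool_rot: [-3.141, -0.001, -0.146]
contact_force: [0.9, -0.5, -0.5]
opening: 0.0503
```

step_arm(series=[[0.55,0,0,-0.8,0],[0.55,0,0,-0.8,0],[0.55,0,0,-0.8,0],[0.55,0,0,-0.66,0],[0.55,0,0,0,0]])

```text
time: 8.0
tool_pos: [0.4191, 0.1302, 0.0244]
tool_rot: [3.14, 0.003, -0.15]
contact_force: [0.6, -0.4, 0.4]
opening: 0.0502
```

```bash
python3 look.py 5
```

```text
t 8.0 tool [0.4191 0.1302 0.0244] yaw -0.1496 rack -0.2575 0.1398 F [ 0.6 -0.4  0.4]
rack x -0.0332 y -0.1420 size [91.  66.2] ang 81.5 h 0.045
rack x -0.1798 y 0.1438 size [76.9 88.5] ang 3.6 h 0.045
```

step_arm(series=[[0.55,0.4,-0.06,0,0],[0.55,0.4,-0.06,0,0],[0.55,0.3,-0.045,0,0],[0.55,0.3,-0.045,0,0],[0.55,0.4,-0.06,0,0],[0.55,0.4,-0.06,0,0],[0.55,0.4,-0.06,0,0],[0.55,0.4,-0.06,0,0],[0.55,0.4,-0.06,0,0],[0.55,0.4,-0.06,0,0],[0.55,0.4,-0.06,0,0],[0.55,0,0,0,0]])

```text
time: 9.3
tool_pos: [0.5271, 0.1151, 0.0261]
tool_rot: [-3.141, -0.003, -0.15]
contact_force: [-0.3, 0.2, 0.1]
opening: 0.0504
```

```bash
python3 look.py 6
```

```text
t 9.3 tool [0.5271 0.1151 0.0261] yaw -0.1496 rack -0.1485 0.1411 F [-0.3  0.2  0.1]
rack x -0.0332 y -0.1420 size [90.9 66.2] ang 81.5 h 0.045
rack x -0.0730 y 0.1407 size [77.8 25.9] ang 80.0 h 0.045
```

View pics/side6.png

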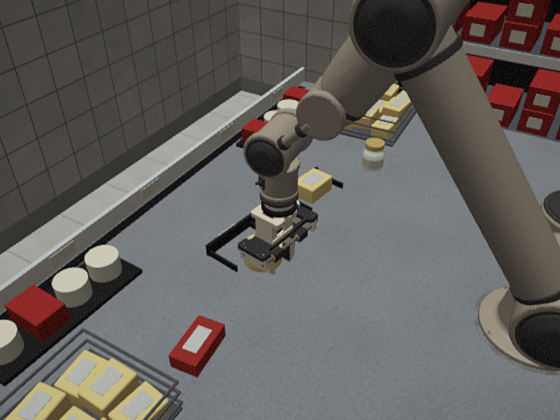

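View pics/top6.png

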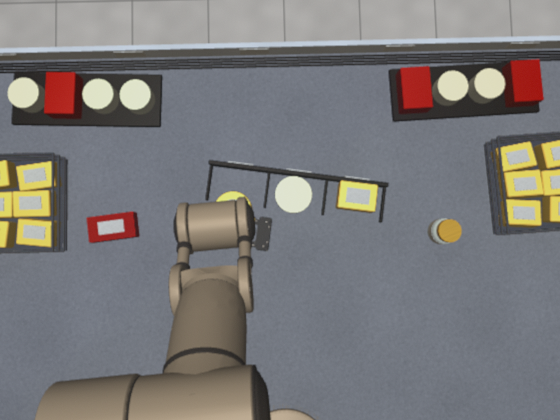

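The wheel's front shows at about (234,197) at the mouth of the left lane, centred at y ≈ 0.141, with its front edge near x = -0.058. I'll push 50 mm more, then go in gently.

step_arm(series=[[0.55,0.4,-0.06,0,0],[0.55,0.4,-0.06,0,0],[0.55,0.4,-0.06,0,0],[0.55,0.4,-0.06,0,0],[0.55,0.3,-0.045,0,0],[0.55,0.1,-0.015,0,0],[0.55,0,0,0,0]])

```text
time: 10.1
tool_pos: [0.5752, 0.1078, 0.026]
tool_rot: [-3.142, -0.001, -0.149]
contact_force: [0.5, 0.1, -0.0]
opening: 0.0508
```

step_arm(series=[[0.55,0.08,-0.012,0,0],[0.55,0.08,-0.012,0,0],[0.55,0.08,-0.012,0,0],[0.55,0,0,0,0]])

```text
time: 10.5
tool_pos: [0.5809, 0.107, 0.026]
tool_rot: [3.142, -0.0, -0.149]
contact_force: [-0.8, 0.4, -1.2]
opening: 0.0499
```

step_arm(series=[[0.55,0.06,-0.009,0,0],[0.55,0.06,-0.009,0,0],[0.55,0,0,0,0]])

```text
time: 10.8
tool_pos: [0.5839, 0.1066, 0.026]
tool_rot: [3.142, -0.0, -0.149]
contact_force: [-0.1, -0.7, -0.3]
opening: 0.0505
```

```bash
python3 look.py 7
```

```text
t 10.8 tool [0.5839 0.1066 0.026 ] yaw -0.1492 rack -0.091 0.1412 F [-0.1 -0.7 -0.3]
rack x -0.0332 y -0.1420 size [91.  66.1] ang 81.5 h 0.045
rack x 0.1399 y -0.5718 size [0. 0.] ang 0.0 h 0.045
```

step_arm(series=[[0.55,0.06,-0.009,0,0],[0.55,0.04,-0.006,0,0],[0.55,0,0,0,0]])

```text
time: 11.2
tool_pos: [0.5847, 0.1064, 0.0259]
tool_rot: [3.141, 0.004, -0.149]
contact_force: [-7.8, 0.9, 4.4]
opening: 0.0504
```

The force is 7.8 N and the wheel has stopped, so it is on the rail. I'll back off slowly, well clear, then lift.

step_arm(series=[[0.55,-0.1,0.015,0,0],[0.55,-0.1,0.015,0,0],[0.55,-0.2,0.03,0,0],[0.55,-0.5,0.07,0,0],[0.55,-0.5,0.07,0,0],[0.55,-0.5,0.08,0,0],[0.55,-0.5,0.08,0.5,0],[0.55,-0.5,0.08,0.8,0],[0.55,-0.5,0.07,0.8,0],[0.55,-0.5,0.07,0.8,0],[0.55,-0.5,0,0.1,0],[0.55,-0.2,0,0,0]])

```text
time: 12.4
tool_pos: [0.4706, 0.1208, 0.1018]
tool_rot: [-3.141, -0.001, -0.149]
contact_force: [-1.0, 0.7, -0.3]
opening: 0.0505
```

```bash
python3 look.py 8
```

```text
t 12.4 tool [0.4706 0.1208 0.1018] yaw -0.1489 rack -0.2052 0.1383 F [-1.   0.7 -0.3]
rack x -0.0457 y 0.1417 size [86.4 86.9] ang 88.7 h 0.045
rack x -0.0332 y -0.1420 size [91.  66.4] ang 81.2 h 0.045
```

View pics/top8.png

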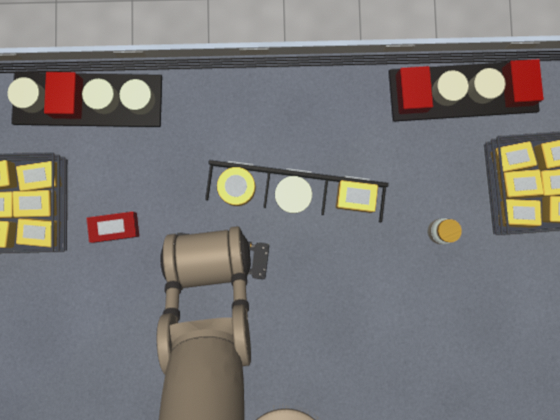

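View pics/side8.png

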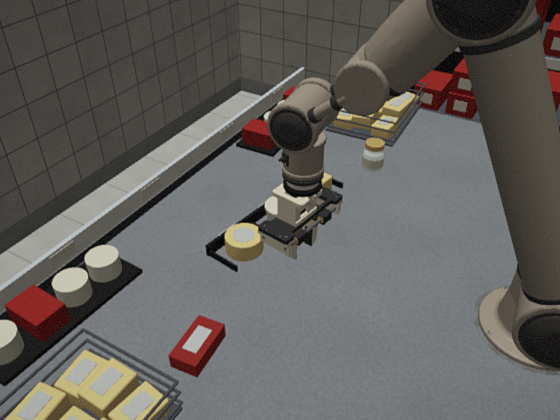

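In the top view the wheel sits at (236,186) and the block at (357,196), both against the rail. The tub (293,194), carton (112,227) and jar (446,231) are at their starting pixels. Handing in.

```bash
python3 -c "
from cell import hand_in; print(hand_in())"
```

```text
the job is handed in; nothing more can be done
None
```

Both cheeses are against the rail, the block in the right lane and the wheel in the left, and I handed the job in at about 12.5 s of the 46 s. I pushed each one with two spread fingers squared to the rack until the contact force showed it had stopped on the rail. That was about 13 N for the block and 8 N for the wheel.

These are the last top-view measurements, in the rack frame:

| | x, measured (allowed) | Off lane middle (allowed) | Angle to rail (allowed) |
|---|---|---|---|
| Block | -33.2 mm (-39.5 to -26.5) | 2 mm (30) | about 0.2° (5°) |
| Wheel | -45.7 mm (-52 to -39) | 2 mm (30) | n/a |

- **Lying flat:** both tops read about 45 mm high, so neither is lifted or tipped.
- **Bystanders:** the tub, carton and jar look to be at the same top-view pixels as at the start; I judged this by eye and did not measure it.
- **Disagreements:** the wheel's outline measured about 87 mm across instead of 90. The side camera's early positions for the block and wheel were off, because its mask took in their sides, so I used the top view. No check failed.

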